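# Turn a brooch plate face up over a turnover ramp

## Task

Tip up the tin's loose lid by its tab, take it off and lay it flat, top side up, on the bench beside the tin. Pick the brass plate, which lies face down in the tin, by its long edges and let it drop from just above (under 5 cm) the turnover ramp's crest, level and with its centre a little way past the crest, so that it catches on the crest, flips over and ends lying flat in the catch tray with its raised boss up. Leave the small jar and the plaster disc where they are.

Things in the scene. Friction and masses are not known exactly. Their poses are not given: they have to be found in the camera images.
- jig: Fixed turnover ramp with catch tray, plywood and aluminium, 210 (x) x 116 mm (y). Origin under its middle; x points from the ramp over the crest into the tray. The ramp rises from x = -105 to the crest at x = -37 mm, where an upright face drops 72 mm into the open tray, which reaches to x = +99 mm, 104 mm wide inside, walls 32 mm high. Cheeks beside the crest are 68 mm high.
- crest (a point): Middle of the ramp's crest, a steel rod 4 mm thick, 104 mm long along the jig's y, top 80 mm above the bench; x points to the tray. A plate let go level, long side along x, flips reliably if its centre is 7 to 20 mm past the crest in +x and its lowest point 15 to 40 mm above it. Farther out it may fall unturned; on or behind the crest it slides back down the ramp.
- tray (a point): Middle of the felt-lined floor of the catch tray, 8 mm above the bench; inside the tray is 134 mm (x) x 104 mm (y). Same axes as the jig.
- tin_rim (a point): Fixed open rectangular steel tin, 96 mm (x) x 112 mm (y), walls 3 mm thick and 36 mm high, floor 3 mm. This point is the centre of its mouth at rim height. x and y along its sides. A cork pad 30 mm (x) x 24 mm (y) in its middle, its top 23 mm above the bench, carries the plate.
- lid: Loose steel lid of the tin, 100 x 116 mm, 90 g; origin at the middle of its lower edge (foot of the skirt), axes as the tin's; it starts seated on the tin. The sheet is 3 mm thick and rests on the rim; a skirt 4 mm deep below it sits inside the mouth with about 2.5 mm play. Free bench for it: to the left of the tin at x 390 to 490 mm, y up to 330 mm (farther back lies a heap of castings).
- lid_centre (a point): Centre of the lid's sheet, half-way through its thickness, 5.5 mm above the foot of the skirt: 37.5 mm above the bench on the tin, 5.5 mm when the lid lies on the bench. z is the lid's upper side.
- lid_tab (a point): Centre of the lid's upright pinch tab: 30 mm long (x), 10 mm thick (y), its top 11 mm above and its foot on the sheet 11 mm below this point. It stands near the lid's -y edge (to the robot's right), 46 mm from the lid's centre; pinch it across its thickness (along the lid's y). Raised by the tab, the lid tips about its +y edge.
- plate: Loose brass brooch plate, a slab 58 (x) x 40 (y) x 5 mm, 90 g, with a plain back (+z) and on its face (-z side) a raised round boss of 22 mm diameter, 2 mm high. Origin at the slab's centre. It starts face down (z up) on the pad in the tin under the lid, long side along the tin's x within 9 degrees; done right its z points down.
- plate_centre (a point): Centre of the brass plate's slab, with the plate's axes; lying face down its lowest point (boss) is 4.5 mm below, its upper face 2.5 mm above. The space between the plate's long edges and the tin's walls is about 32 mm each side.
- pigment_jar: Small brown jar with a white cap, 35 mm diameter, 46 mm high, a bystander behind the work; origin under its middle.
- plaster_disc: Small white plaster disc, 23 mm diameter, 9 mm high, a loose bystander near the bench's front edge; origin under its middle.
- desk_lamp: Fixed black desk lamp whose thin arm hangs over the back of the work; keep clear of it. In world mm: from its clamp at x 720, y -270, z 50 the arm's rods rise straight to an elbow at x 550, y 280, z 370 (nearest rod 20 mm nearer the robot), then down to the head at x 430, y 640, z 100 to 360. Origin at x 547, y 197, z -132.

How it is judged (in metres and radians):
On the way, in this order (a step that is already met when the one before it is completed fails the run):
1. the lid is tipped up by its tab while its other edge is still over the tin (angle between lid_centre's own z axis and vertical above 0.1 rad and horizontal distance between lid_centre and tin_rim below 0.06 m and contact force between the fingers and lid above 0.2 N), for 0.05 s.
2. the lid lies flat on the bench beside the tin, top side up, let go (horizontal distance between lid_centre and tin_rim above 0.095 m and height (world z) of lid_centre below 0.012 m and angle between lid_centre's own z axis and vertical below 0.1 rad and contact force between the fingers and lid below 0.1 N), for 0.2 s.
3. the plate, let go by the fingers, is dropping low over the crest of the ramp (contact force between the fingers and plate below 0.2 N and height (world z) of plate_centre above 0.06 m and x of plate_centre in the frame of crest between -0.02 and 0.04 m and y of plate_centre in the frame of crest between -0.05 and 0.05 m), for 0.01 s.
At the end, for the whole second after the job is handed in: Plate at rest in the catch tray, boss up, flat within 8 degrees, centre within 60 mm along and 50 mm across of the tray's middle, under 10 mm above its floor. Lid flat within 6 degrees on the bench, top up, its centre 95 mm or more from the tin's (angle between plate_centre's own z axis and vertical above 3 rad and x of plate_centre in the frame of tray between -0.06 and 0.06 m and y of plate_centre in the frame of tray between -0.05 and 0.05 m and z of plate_centre in the frame of tray below 0.01 m and linear speed of plate below 0.02 m/s and horizontal distance between lid_centre and tin_rim above 0.095 m and height (world z) of lid_centre below 0.012 m and angle between lid_centre's own z axis and vertical below 0.1 rad); the robot touches nothing.
It fails at once if the plate is let go more than about 6 cm above the crest (height (world z) of plate_centre above 0.145 m and contact force between the fingers and plate below 0.01 N).
It fails at once if the jar or the plaster disc is moved by more than 2 cm (distance of any of pigment_jar, plaster_disc from where it was at the start of the episode above 0.02 m).
It also fails if it takes over 48 s, if anything falls off the work surface, if the arm or the gripper's body presses on something with over 40 N, if the wrist force passes 120 N, or if a joint passes its speed limit or range.

## Robot

A 6-joint arm with a two-finger parallel gripper is mounted at the origin on a cart in front of the work surface, level with it; the furniture and walls round the work are solid. World frame = base frame: x ahead of the robot, y to its left, z up, the work surface at z = 0. Lengths are in mm, angles in rad, forces in N, time in s.
With the tool pointing down it reaches from about 300 to 775 mm from the base axis. Payload 14.6 kg.
Tool frame: the origin (TCP) lies between the finger pads; the fingertips stand 8 mm ahead of it and the grasp point (between the pads) lies 11 mm behind it; y points along the fingers, x is the direction in which the jaws open and shut, and the axes are right-handed (so a half turn about y gives the same grasp; the last joint's range is limited). The gripper opens to 94 mm and grips with 3 to 60 N. Pads are 16 mm wide; open, the fingers measure 119 mm over their backs; the gripper's body (75 mm by 177 mm) begins 78 mm behind the grasp point.
Start: joints at [-1.227, 0.3, 1.521, -0, 1.321, -0.067], TCP at [219.631, -504.234, 213.446] pointing down, gripper open.
Joint ranges: [-3.03, 3.03], [-0.79, 2.21], [0.23, 2.52], [-1.04, 4.18], [0, 3.07], [-2.55, 2.55]. Speed limits (rad/s): [2.22, 2.22, 2.57, 3.14, 3.14, 3.14].

## Interface

Orientations are given as [roll, pitch, yaw] about the fixed x, y, z axes, in that order (R = Rz(yaw) Ry(pitch) Rx(roll)).
In Python, from cell import read_state, imaging, order gives the robot as it stands. The module is installed in compiled form; this text tells all that it offers.
- The arm moves only by the shell command python3 -m handwheel 'ROWS' [FORCE]. ROWS is JSON, a list that holds one entry, the list of rows, each a list of 7 numbers: the shift along the tool's x, y, z in mm, then the turn, a rotation vector about the tool's x, y, z in degrees, then the opening, from -1 (shut) to 1 (fully open), so that 0 is half open. A call has 1 to 5 rows; each row is the pose to reach, as a shift and turn from the pose measured when the call began, along the tool's axes at that moment; what a row does not reach only later rows make up. A row lasts 1/12 s, in which the tool goes at most 41.7 mm and 7.16 degrees, less where a joint would pass 70% of its speed; a pose out of reach is approached as far as the arm can. A call with a gripper value outside its range is refused whole. The fingers move at their own pace and stop on an object; FORCE is the grip in N (left out, the last holds). Time passes only in rows, so rows that repeat a pose let the fingers close. It gives the time, the measured TCP pose, the force and the opening at its end, in the units of the state.
- read_state(): the state, without advancing time (a new reading comes with each control period).
- imaging.camera(name): name is "scene" or "side" or "wrist"; returns (picture, depth): 400x640x3 uint8, red, green, blue; 400x640 float32, mm along the optical axis (not along the pixel's ray), 0 where there is no reading.
- imaging.get_calibration(name): a dict with "mtx" (3x3 intrinsics, pixels), "world_from_camera" (4x4, takes a point from camera to world coordinates); the wrist camera has in their place "hand_eye" (4x4, takes a point from camera to tool coordinates, whose origin is the TCP and whose axes are the tool frame's). Camera axes: x right, y down, z forward; pixel columns grow to the right and rows downward; lengths in mm; the calibration is good to about 2 mm. The wrist camera is an equidistant fisheye: a pixel r from the principal point sees the ray r / f radians off the axis. A picture is of the moment at which its call begins: read the wrist's pose just before it. get_calibration takes no time and is no camera call.
- order.sign_off(): hands the job in, once; it reports no verdict.
The state is a dict: "clock": time; "joints": joint angles; "qd": joint speeds; "effort": joint torques, N m; "eef_pos": TCP position; "eef_rot": TCP orientation; "wrist_force": force on the tool from outside, world axes, zero at the start; "moment": the same for the moment, N m; "finger_gap": finger opening in mm.
Only numpy, scipy, OpenCV 4.12 (cv2) and the standard library are available. Lean on these libraries where they do the work, as an engineer would, in place of code of your own. Each camera call takes 0.05 s, during which the arm holds its last target.

## Working session

There is one attempt and no reset: what is moved stays moved. The work goes in short steps, Python scripts to look and compute and a shell command to move; the robot and the scene stay as the last step left them, time stands still between calls to the robot, and variables do not carry over. Pictures are saved under pics/ and viewed, and the job is handed in when it is done.

```bash
mkdir -p pics
cat > h.py <<'E'
import numpy as np, cv2
from cell import read_state, imaging, order
from scipy.spatial.transform import Rotation as R
def snap(n,fn=None):
    s=read_state(); p,d=imaging.camera(n)
    if fn: cv2.imwrite('pics/'+fn,p[:,:,::-1])
    np.savez('last_'+n+'.npz',p=p,d=d,pos=s['eef_pos'],rot=s['eef_rot'])
    return p,d
def load(n):
    z=np.load('last_'+n+'.npz'); return z['p'],z['d'],z['pos'],z['rot']
def ray(n,u,v,z=None):
    c=imaging.get_calibration(n);m=np.array(c['mtx'])
    if n=='wrist':
        _,_,pos,rot=load(n)
        a=np.array([(u-m[0,2])/m[0,0],(v-m[1,2])/m[1,1]]);r=np.hypot(*a)
        d=np.array([*(a/r*np.sin(r)),np.cos(r)]) if r>0 else np.array([0,0,1.])
        T=np.eye(4);T[:3,:3]=R.from_euler('xyz',rot).as_matrix();T[:3,3]=pos
        T=T@np.array(c['hand_eye'])
    else:
        T=np.array(c['world_from_camera']);d=np.array([(u-m[0,2])/m[0,0],(v-m[1,2])/m[1,1],1.])
    return T[:3,3],T[:3,:3]@d
def onz(n,u,v,z):
    o,d=ray(n,u,v); return o+d*(z-o[2])/d[2]
def cloud(n):
    p,d,_,_=load(n); c=imaging.get_calibration(n);m=np.array(c['mtx']);T=np.array(c['world_from_camera'])
    v,u=np.mgrid[:400,:640]
    P=np.stack([(u-m[0,2])/m[0,0]*d,(v-m[1,2])/m[1,1]*d,d],-1)@T[:3,:3].T+T[:3,3]
    P[d==0]=np.nan
    return P
E
python3 - <<'E'
from h import *
print(read_state())
for n in('scene','side','wrist'):
    snap(n,n+'0.png'); c=imaging.get_calibration(n); print(n,{k:np.round(v,3).tolist() for k,v in c.items()})
E
```

```text
{'clock': 0.0, 'joints': array([-1.22661960e+00,  3.00471668e-01,  1.52155840e+00,  2.31762163e-07,
        1.32067929e+00, -6.66135689e-02]), 'qd': array([-0.00029644, -0.00082365, -0.00065289, -0.00183163,  0.00039992,
       -0.00058238]), 'effort': array([ 2.42406713e-03, -5.31804657e+01, -3.52726829e+01,  7.08469399e-02,
        2.44584493e-02, -1.20917139e-04]), 'eef_pos': array([ 219.54335338, -504.02155338,  212.89560102]), 'eef_rot': array([-1.57072177e+00,  1.11421566e-03, -1.16000605e+00]), 'wrist_force': array([ 0.47571208,  0.52345886, -0.65128375]), 'moment': array([ 0.03516338, -0.03012474,  0.0418416 ]), 'finger_gap': 93.7957282817756}
scene {'mtx': [[403.266, 0.0, 319.09], [0.0, 403.266, 194.23], [0.0, 0.0, 1.0]], 'world_from_camera': [[-0.862, -0.3, 0.408, 163.4], [-0.507, 0.533, -0.678, 557.947], [-0.014, -0.791, -0.611, 522.515], [0.0, 0.0, 0.0, 1.0]]}
side {'mtx': [[505.111, 0.0, 312.824], [0.0, 505.111, 199.036], [0.0, 0.0, 1.0]], 'world_from_camera': [[0.999, -0.033, 0.011, 503.218], [-0.029, -0.595, 0.803, -808.67], [-0.02, -0.803, -0.596, 627.416], [0.0, 0.0, 0.0, 1.0]]}
wrist {'mtx': [[309.707, 0.0, 313.645], [0.0, 309.707, 197.049], [0.0, 0.0, 1.0]], 'hand_eye': [[1.0, 0.0, 0.001, 0.201], [-0.001, -0.279, 0.96, -171.431], [0.001, -0.96, -0.279, 83.223], [0.0, 0.0, 0.0, 1.0]]}
```

View pics/scene0.png

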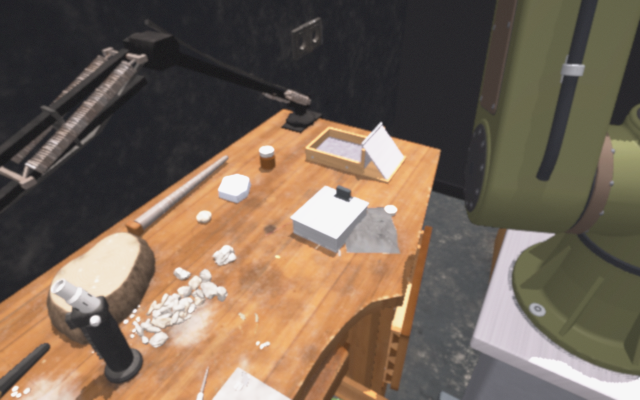

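View pics/side0.png

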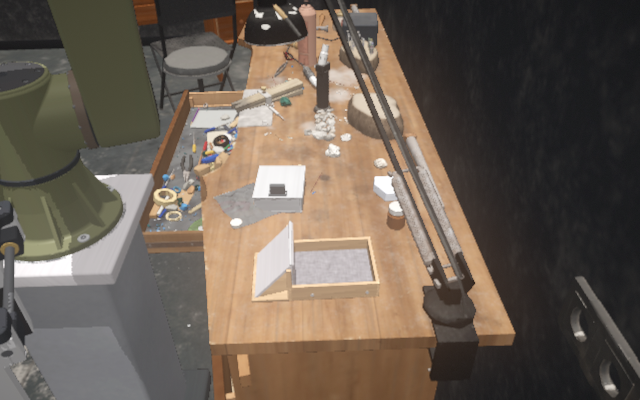

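View pics/wrist0.png

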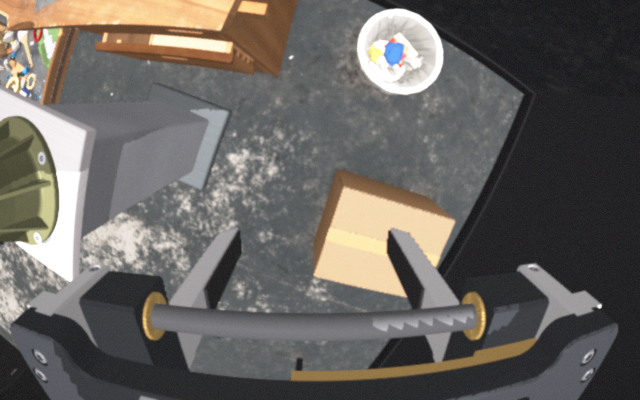

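The side view shows the lid (about 255–305, 167–210) with its black tab at 277,189, the jig (ramp 255–295, 225–298; tray to 378,295), the jar at 396,213 and the disc at 236,223. I'll enlarge these areas to get the corners.

Run:
```python
from h import *
p,d,_,_=load('side')
c=cv2.resize(p[155:305,215:385],None,fx=4,fy=4,interpolation=cv2.INTER_CUBIC)
cv2.imwrite('pics/side_c.png',c[:,:,::-1])
P=cloud('side')
hsv=cv2.cvtColor(p,cv2.COLOR_RGB2HSV)
# lid: points with z 33..48 in region
x,y,z=P[...,0],P[...,1],P[...,2]
reg=np.zeros(z.shape,bool);reg[155:215,240:320]=1
for nm,m in (('lidtop',reg&(z>34)&(z<44)),('tab',reg&(p.max(2)<95)&(z>30))):
    q=P[m];print(nm,m.sum(),np.nanmedian(q,0),np.nanpercentile(q,2,0),np.nanpercentile(q,98,0))
    if nm=='lidtop':
        print(cv2.minAreaRect(q[:,:2].astype(np.float32)))
reg=np.zeros(z.shape,bool);reg[220:305,245:385]=1
for a,b in((5,12),(25,40),(60,90)):
    q=P[reg&(z>a)&(z<b)];print(a,len(q),cv2.minAreaRect(q[:,:2].astype(np.float32)),np.nanmax(q[:,2]))
```

```text
lidtop 1447 [448.07200453  53.09430037  36.97264119] [398.02882815  -5.2018209   34.70204576] [494.20406557 109.1335603   40.08877469]
((446.2298583984375, 52.836761474609375), (120.82121276855469, 100.45989227294922), 86.56532287597656)
tab 0 [nan nan nan] [nan nan nan] [nan nan nan]
5 2830 ((508.8771667480469, -184.8843536376953), (208.72784423828125, 115.51264190673828), 1.101243495941162) 11.971104965226004
25 1235 ((520.7340698242188, -182.47000122070312), (187.037353515625, 119.94324493408203), 0.922204852104187) 39.94493387609839
60 488 ((466.7536926269531, -183.8153839111328), (18.071502685546875, 115.5009536743164), 0.2690257728099823) 80.79143912065013
  return np.nanmean(a, axis, out=out, keepdims=keepdims)
  return np.nanmean(a, axis, out=out, keepdims=keepdims)
```

View pics/side_c.png

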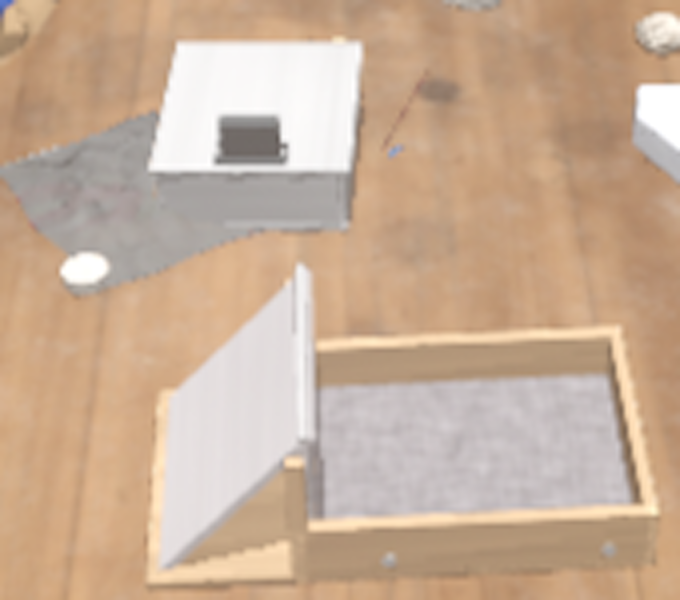

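The crop shows the lid's corners at crop pixels (180,42), (362,42), (354,172) and (150,172), the tab's foot at 216–287,161, and the crest rod running from (302,265) to (308,438).

Run:
```python
from h import *
p,d,_,_=load('side')
f=lambda u,v,z:onz('side',215+(u+.5)/4-.5,155+(v+.5)/4-.5,z)
L=np.array([f(u,v,39) for u,v in((180,42),(362,42),(354,172),(150,172))]);print(L.round(1),L.mean(0))
T=L-np.roll(L,1,0);print(np.degrees(np.arctan2(T[:,1],T[:,0])),np.linalg.norm(T,axis=1))
print('tabtop',f(220,117,61),f(279,117,61),'tabfrontfoot',f(216,160,39),f(285,160,39))
print('crest',f(302,265,78),f(308,440,78))
print('tray out', [f(u,v,32 if 0 else 40).round(1) for u,v in((622,328),(655,512),(310,524))])
P=cloud('side')
x,y,z=P[...,0],P[...,1],P[...,2]
# lid mask
reg=np.zeros(z.shape,bool);reg[155:215,240:320]=1
m=reg&(p.min(2)>190)&(z>30);m=m.astype(np.uint8)
cs,_=cv2.findContours(m,0,2);c=max(cs,key=cv2.contourArea)
q=np.array([onz('side',u,v,39)[:2] for u,v in c[:,0]],np.float32);print(cv2.minAreaRect(q))
# tray wall: outer foot; jig fit
reg=np.zeros(z.shape,bool);reg[220:305,245:385]=1
q=P[reg&(z>4)];print(cv2.minAreaRect(q[:,:2].astype(np.float32)))
reg=(z>72)&reg;q=P[reg];print('crest pts',len(q),np.nanmean(q,0),np.ptp(q,axis=0))
# bench z check
print(np.nanmedian(z[300:330,230:400]))
snap  # scene
P=cloud('scene');x,y,z=P[...,0],P[...,1],P[...,2];p=load('scene')[0]
m=(x>380)&(x<510)&(y>-20)&(y<130)&(z>33)&(z<45);q=P[m];print('scene lid',cv2.minAreaRect(q[:,:2].astype(np.float32)))
m=(x>380)&(x<510)&(y>-20)&(y<130)&(z>48);q=P[m];print('scene tab',len(q),np.nanmean(q,0),q.max(0),q.min(0))
m=(x>380)&(x<510)&(y>-300)&(y<-100)&(z>70);q=P[m];print('scene crest',len(q),np.nanmean(q,0),q.max(0),q.min(0))
c=cv2.resize(p[120:260,280:440],None,fx=4,fy=4,interpolation=cv2.INTER_CUBIC)
cv2.imwrite('pics/scene_c.png',c[:,:,::-1])
```

```text
[[403.  112.9  39. ]
 [501.1 107.   39. ]
 [495.2 -10.4  39. ]
 [394.8  -4.8  39. ]] [448.52459333  51.1383206   39.        ]
[ 86.02386464  -3.42107024 -92.85171527 176.807822  ] [117.98870951  98.26217348 117.58719226 100.57445768]
tabtop [430.27486303   8.92070933  61.        ] [459.30586375   7.25493688  61.        ] tabfrontfoot [426.95223001   3.38920172  39.        ] [461.19476854   1.46777589  39.        ]
crest [ 472.42246859 -129.72839691   78.        ] [ 475.56405395 -237.84933103   78.        ]
tray out [array([ 612.1, -134.5,   40. ]), array([ 611.8, -246.1,   40. ]), array([ 474.7, -246. ,   40. ])]
((446.7784423828125, 50.4483642578125), (112.44009399414062, 99.91156005859375), 86.58566284179688)
((497.35906982421875, -136.64529418945312), (232.97288513183594, 212.3470001220703), 0.7317841053009033)
crest pts 184 [ 473.16195683 -186.8270518    76.26589918] [  7.28904189 106.40057271   8.72388828]
-2.9573493303736313
scene lid ((443.3402404785156, 54.165428161621094), (118.70699310302734, 100.73759460449219), 86.25238037109375)
scene tab 136 [438.60581043  11.30659825  57.45836363] [454.82550005  15.69352372  63.97627052] [424.51471878   2.25827925  48.09432329]
scene crest 179 [ 465.8271988  -177.34831253   75.97534278] [ 473.19000466 -122.73249179   82.97421464] [ 459.04608375 -237.20172395   70.1887637 ]
```

View pics/scene_c.png

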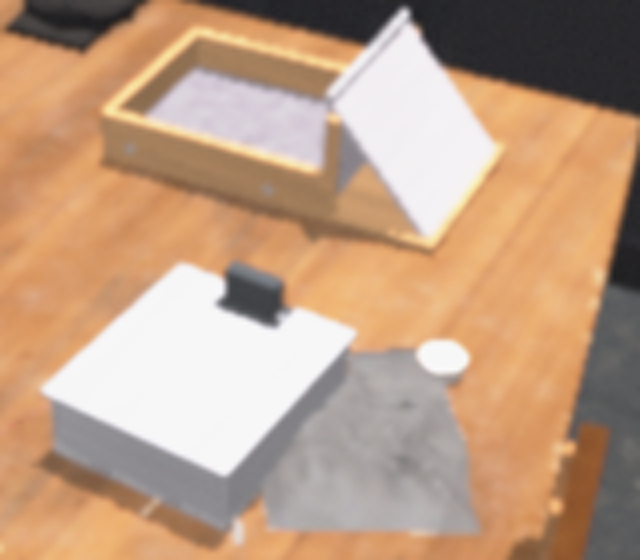

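```bash
cat > go.py <<'E'
import sys
from h import *
# target x y z yaw(deg) [tilt about world axis: rx ry deg]
a=[float(v) for v in sys.argv[1:]]
s=read_state();Rc=R.from_euler('xyz',s['eef_rot']);Rt=R.from_euler('xyz',[-90,0,a[3]],degrees=True)
if len(a)>4: Rt=R.from_rotvec([a[4],a[5],0],degrees=True)*Rt
sh=Rc.inv().apply(np.array(a[:3])-s['eef_pos']);rv=(Rc.inv()*Rt).as_rotvec(degrees=True)
print('t',round(s['clock'],2),s['eef_pos'].round(1),np.degrees(s['eef_rot']).round(1),'F',s['wrist_force'].round(1),'gap',round(s['finger_gap'],1))
print('row',sh.round(1).tolist(),rv.round(1).tolist(),'dist',np.linalg.norm(sh).round(1))
E
python3 go.py 440 -180 190 -90
```

```text
t 0.15 [ 219.6 -504.1  213. ] [-90.    0.1 -66.5] F [ 1.   0.2 -0.1] gap 94.4
row [-209.1, 23.2, 331.5] [0.0, 23.5, -0.1] dist 392.6
```

```bash
python3 -m handwheel '[[[-209,23,331.5,0,23.5,0,1],[-209,23,331.5,0,23.5,0,1],[-209,23,331.5,0,23.5,0,1],[-209,23,331.5,0,23.5,0,1],[-209,23,331.5,0,23.5,0,1]]]' 30; python3 go.py 440 -180 190 -90
```

```text
clock: 0.57
eef_pos: [333.4, -336.2, 201.3]
eef_rot: [-1.571, 0.001, -1.575]
wrist_force: [1.1, 0.3, 1.0]
finger_gap: 94.1
t 0.57 [ 333.4 -336.2  201.3] [-90.    0.1 -90.2] F [1.1 0.3 1. ] gap 94.1
row [-156.6, 11.4, 106.0] [0.0, -0.2, -0.1] dist 189.4
```

```bash
python3 -m handwheel '[[[-156.5,11.5,106,0,0,0,1],[-156.5,11.5,106,0,0,0,1],[-156.5,11.5,106,0,0,0,1],[-156.5,11.5,106,0,0,0,1],[-156.5,11.5,106,0,0,0,1]]]'
python3 - <<'E'
from h import *
snap('wrist','wrist1.png');print(load('wrist')[2:])
E
```

```text
clock: 0.98
eef_pos: [441.3, -177.0, 189.7]
eef_rot: [-1.571, 0.001, -1.573]
wrist_force: [0.2, -0.4, -0.5]
finger_gap: 93.9
(array([ 441.29044176, -177.02168688,  189.68262593]), array([-1.57126587e+00,  1.44514939e-03, -1.57314967e+00]))
```

View pics/wrist1.png

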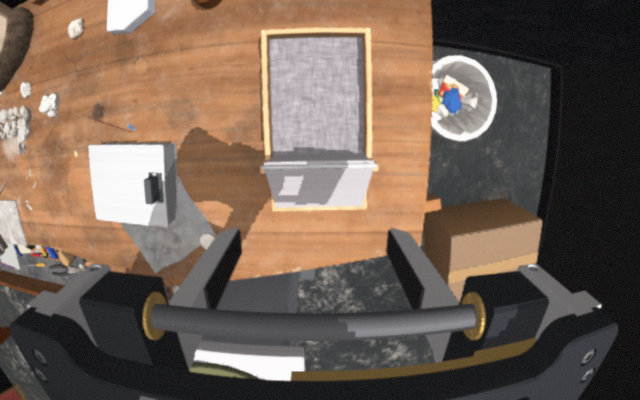

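The wrist view shows the jig between columns 262 and 377 (crest near row 163, tray top edge at row 30) and the lid at 90–176, 142–226 with its tab at 153,188. Next I'll crop both for measuring.

Run:
```python
from h import *
p=load('wrist')[0]
for n,(v0,v1,u0,u1) in {'wj':(20,220,245,395),'wl':(130,240,75,215)}.items():
    c=cv2.resize(p[v0:v1,u0:u1],None,fx=4 if n=='wl' else 3,fy=4 if n=='wl' else 3,interpolation=cv2.INTER_CUBIC)
    cv2.imwrite(f'pics/{n}.png',c[:,:,::-1])
```

```text
(no output)
```

View pics/wj.png

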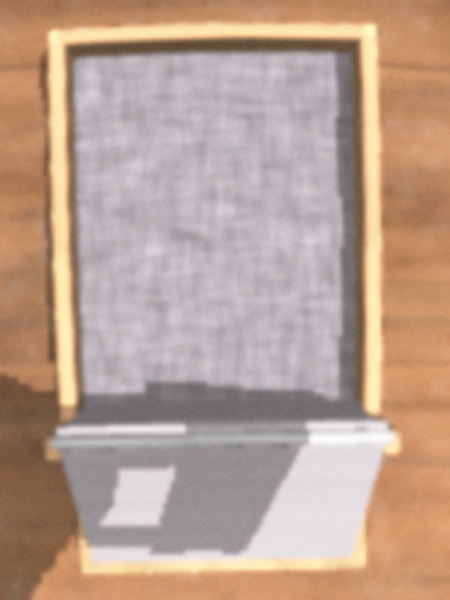

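View pics/wl.png

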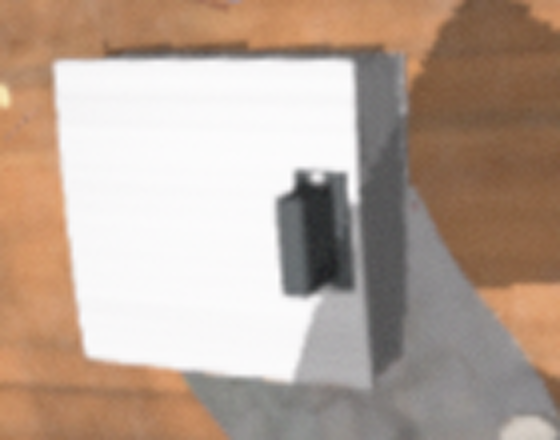

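The jig crop shows the crest rod from (57,433) to (390,433). The lid crop shows its corners at (55,60), (354,58), (373,387) and (87,357).

Run:
```python
from h import *
j=lambda u,v,z:onz('wrist',245+(u+.5)/3-.5,20+(v+.5)/3-.5,z)
l=lambda u,v,z:onz('wrist',75+(u+.5)/4-.5,130+(v+.5)/4-.5,z)
a,b=j(57,434,79),j(391,434,79);print('crest',a,b,(a+b)/2,np.linalg.norm(a-b))
W=np.array([j(u,v,z) for u,v,z in((50,32,40),(377,25,40),(85,572,8),(365,568,8))]);print('tray far corners/foot',W.round(1))
L=np.array([l(u,v,39) for u,v in((55,60),(354,58),(373,387),(87,357))]);print(L.round(1),L.mean(0))
T=L-np.roll(L,1,0);print(np.degrees(np.arctan2(T[:,1],T[:,0])),np.linalg.norm(T,axis=1))
print('tabtop',l(279,196,61),l(284,293,61),l(306,296,61),l(302,197,61))
```

```text
crest [ 474.26061036 -130.28162475   79.        ] [ 474.24793038 -234.23766846   79.        ] [ 474.25427037 -182.25964661   79.        ] 103.9560444879826
tray far corners/foot [[ 610.  -123.1   40. ]
 [ 612.8 -235.6   40. ]
 [ 405.1 -127.5    8. ]
 [ 406.6 -240.6    8. ]]
[[ 5.003e+02  1.083e+02  3.900e+01]
 [ 4.933e+02 -6.900e+00  3.900e+01]
 [ 3.941e+02 -1.000e-01  3.900e+01]
 [ 4.007e+02  1.147e+02  3.900e+01]] [447.09566632  53.98841136  39.        ]
[ -3.66889377 -93.49969772 176.07757404  86.67397066] [ 99.79695168 115.43125096  99.45067107 114.99274163]
tabtop [458.65547559  10.04791356  61.        ] [430.6282712   12.89357231  61.        ] [429.78645641   5.49591034  61.        ] [458.20470359   2.38213937  61.        ]
```

```bash
python3 go.py 444.3 7.9 110 -93.5
```

```text
t 1.03 [ 442.4 -175.4  189.5] [-90.    0.1 -90.1] F [-0.2  0.3 -1.1] gap 93.9
row [-183.1, 79.8, 1.7] [0.0, 3.4, -0.1] dist 199.8
```

```bash
python3 -m handwheel '[[[-80,15,1,0,2,0,0.2],[-183,80,1.7,0,3.4,0,0.2],[-183,80,1.7,0,3.4,0,0.2],[-183,80,1.7,0,3.4,0,0.2],[-183,80,1.7,0,3.4,0,0.2]]]';  python3 -m handwheel '[[[0,0,0,0,0,0,0.2],[0,0,0,0,0,0,0.2]]]'
python3 - <<'E'
from h import *
snap('wrist','wrist2.png')
E
python3 go.py 444.3 7.9 50.5 -93.5
```

```text
clock: 1.45
eef_pos: [443.7, 9.5, 109.0]
eef_rot: [-1.571, 0.002, -1.631]
wrist_force: [1.6, 0.6, 0.3]
finger_gap: 64.2
clock: 1.62
eef_pos: [443.1, 10.8, 108.2]
eef_rot: [-1.573, 0.002, -1.628]
wrist_force: [-0.7, 0.0, 0.2]
finger_gap: 56.9
t 1.67 [443.6   9.7 108.9] [-90.1   0.1 -93.4] F [-0.3  0.5  0. ] gap 56.7
row [1.9, 58.4, 0.8] [0.1, 0.1, -0.1] dist 58.5
```

View pics/wrist2.png

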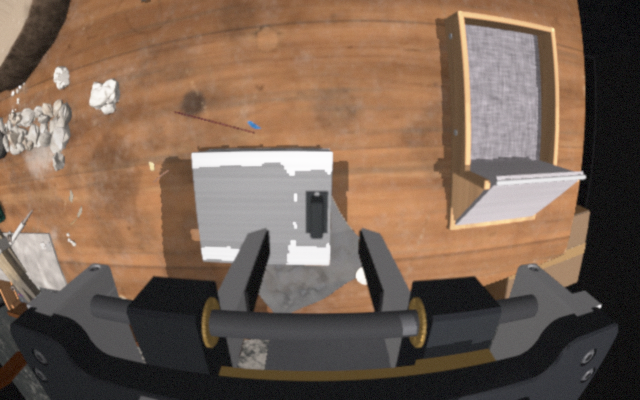

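The tab at (316,214) sits centred between the fingers at about 265 and 365, so the arm can go straight down.

```bash
python3 -m handwheel '[[[1.9,30,0.8,0,0,0,0],[1.9,50,0.8,0,0,0,0],[1.9,58,0.8,0,0,0,0],[1.9,58,0.8,0,0,0,0],[1.9,58,0.8,0,0,0,0]]]'; python3 go.py 444.3 7.9 50.5 -93.5
```

```text
clock: 2.08
eef_pos: [444.8, 7.1, 51.8]
eef_rot: [-1.571, 0.002, -1.631]
wrist_force: [0.6, -0.4, -0.5]
finger_gap: 47.1
t 2.08 [444.8   7.1  51.8] [-90.    0.1 -93.4] F [ 0.6 -0.4 -0.5] gap 47.1
row [-0.8, 1.3, -0.5] [0.0, 0.1, -0.1] dist 1.6
```

```bash
python3 -m handwheel '[[[-0.5,1,-0.5,0,0,0,-1],[-0.5,1,-0.5,0,0,0,-1],[-0.5,1,-0.5,0,0,0,-1],[-0.5,1,-0.5,0,0,0,-1],[-0.5,1,-0.5,0,0,0,-1]]]' 30;python3 -m handwheel '[[[0,0,0,0,0,0,-1],[0,0,0,0,0,0,-1],[0,0,0,0,0,0,-1],[0,0,0,0,0,0,-1]]]' 30
```

```text
clock: 2.5
eef_pos: [444.5, 7.6, 51.1]
eef_rot: [-1.571, 0.002, -1.631]
wrist_force: [-0.1, 0.2, 0.0]
finger_gap: 17.3
clock: 2.83
eef_pos: [444.5, 7.7, 51.3]
eef_rot: [-1.57, 0.002, -1.631]
wrist_force: [-1.1, 0.7, 2.6]
finger_gap: 9.6
```

```bash
python3 -m handwheel '[[[-1.7,-9.5,0,0,0,-5,-1],[-4.2,-18.5,0,0,0,-10,-1],[-5.4,-22,0,0,0,-12,-1],[-5.4,-22,0,0,0,-12,-1],[-5.4,-22,0,0,0,-12,-1]]]' 30
python3 - <<'E'
from h import *
snap('side','side1.png')
p=load('side')[0];cv2.imwrite('pics/side1c.png',cv2.resize(p[60:260,180:400],None,fx=3,fy=3)[:,:,::-1])
E
python3 go.py 444.3 7.9 150 -93.5
```

```text
clock: 3.25
eef_pos: [444.7, 13.4, 73.0]
eef_rot: [-1.571, -0.206, -1.629]
wrist_force: [0.2, -0.2, -0.8]
finger_gap: 9.7
t 3.3 [444.6  13.1  72.9] [-90.  -11.8 -93.4] F [ 0.4 -0.1 -0.3] gap 9.7
row [20.9, -74.5, -0.0] [0.0, 0.1, 11.8] dist 77.3
```

View pics/side1c.png

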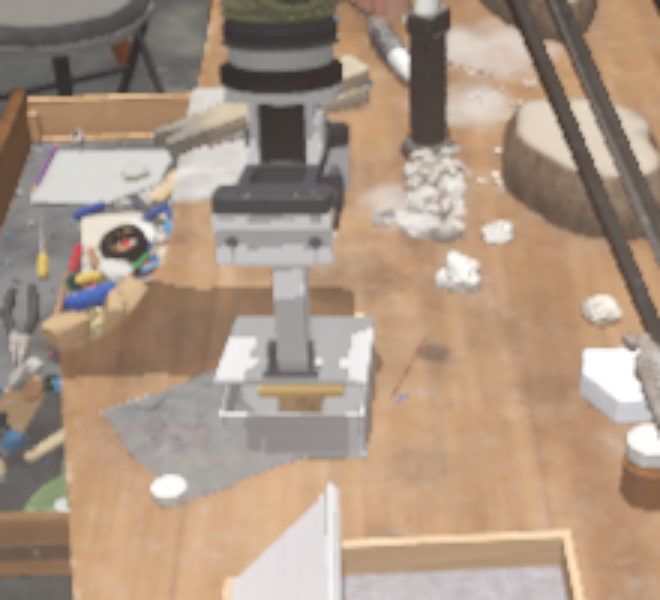

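Lid is tipped by about 12° with the +y edge still on the tin, and the brass plate shows through the gap. I'll level it, lift and carry it over at a low height, clear of the lamp.

```bash
python3 go.py 444 11 95 -93.5; python3 -m handwheel '[[[4,-22,0,0,0,6,-1],[4,-22,0,0,0,11.8,-1],[4,-22,0,0,0,11.8,-1]]]' 30;  python3 go.py 440 159 95 -90
```

```text
t 3.3 [444.6  13.1  72.9] [-90.  -11.8 -93.4] F [ 0.4 -0.1 -0.3] gap 9.7
row [6.6, -21.2, -0.5] [0.0, 0.1, 11.8] dist 22.3
clock: 3.55
eef_pos: [445.2, 12.3, 95.9]
eef_rot: [-1.569, 0.007, -1.633]
wrist_force: [0.3, -0.7, -0.7]
finger_gap: 9.8
t 3.55 [445.2  12.3  95.9] [-89.9   0.4 -93.6] F [ 0.3 -0.7 -0.7] gap 9.8
row [-146.1, 1.8, -14.3] [-0.1, -3.6, -0.4] dist 146.8
```

```bash
python3 -m handwheel '[[[-30,0,-3,0,-1,-0.4,-1],[-65,0,-6,0,-2,-0.4,-1],[-105,0,-11,0,-3.5,-0.4,-1],[-146,0,-14.3,0,-3.5,-0.4,-1],[-146,0,-14.3,0,-3.5,-0.4,-1]]]' 30;  python3 go.py 440 159 19 -90;python3 - <<'E'
from h import *
snap('side','side2.png')
p=load('side')[0];cv2.imwrite('pics/side2c.png',cv2.resize(p[30:230,180:400],None,fx=3,fy=3)[:,:,::-1])
E
```

```text
clock: 3.97
eef_pos: [439.2, 163.5, 96.3]
eef_rot: [-1.569, -0.002, -1.568]
wrist_force: [1.0, -0.5, -0.7]
finger_gap: 10.2
t 3.97 [439.2 163.5  96.3] [-89.9  -0.1 -89.9] F [ 1.  -0.5 -0.7] gap 10.2
row [4.3, 77.3, 0.6] [-0.1, 0.1, 0.1] dist 77.4
```

View pics/side2c.png

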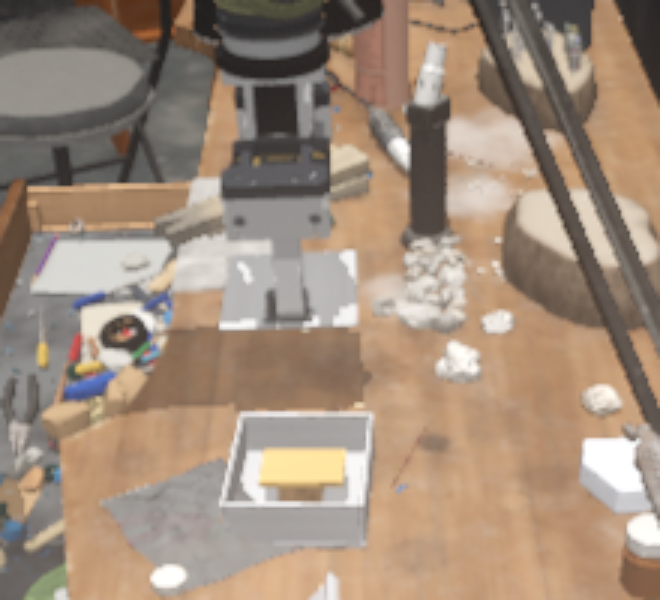

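The lid hangs level over free bench, and the uncovered plate sits on its pad at crop (303,465). Seated, the TCP stood 19 mm above the skirt's foot, so I'll lower to about 20 mm.

```bash
python3 -m handwheel '[[[3,35,0.6,0,0,0.1,-1],[3,60,0.6,0,0,0.1,-1],[3,70,0.6,0,0,0.1,-1],[3,74,0.6,0,0,0.1,-1],[3,75,0.6,0,0,0.1,-1]]]' 30;  python3 go.py 440 159 19 -90;  python3 -m handwheel '[[[0,1,0,0,0,0,-1],[0,1.5,0,0,0,0,-1]]]';  python3 go.py 440 159 19 -90
```

```text
clock: 4.43
eef_pos: [440.0, 157.2, 20.8]
eef_rot: [-1.57, -0.001, -1.569]
wrist_force: [0.1, 0.7, -0.9]
finger_gap: 10.0
t 4.43 [440.  157.2  20.8] [-90.   -0.1 -89.9] F [ 0.1  0.7 -0.9] gap 10.0
row [-1.9, 1.8, -0.0] [-0.0, 0.1, 0.1] dist 2.6
clock: 4.6
eef_pos: [440.8, 157.0, 20.3]
eef_rot: [-1.569, -0.001, -1.57]
wrist_force: [-0.7, 0.1, -0.6]
finger_gap: 9.8
t 4.6 [440.8 157.   20.3] [-89.9  -0.1 -90. ] F [-0.7  0.1 -0.6] gap 9.8
row [-2.0, 1.3, -0.8] [-0.1, 0.0, 0.1] dist 2.5
```

```bash
python3 -m handwheel '[[[0,1.2,0,0,0,0,-1],[0,1.2,0,0,0,0,-1],[0,1.2,0,0,0,0,-0.3],[0,1.2,0,0,0,0,-0.3],[0,1.2,0,0,0,0,-0.3]]]' 30; python3 -m handwheel '[[[0,0,0,0,0,0,-0.3],[0,0,0,0,0,0,-0.3],[0,-30,0,0,0,0,-0.3],[0,-60,0,0,0,0,-0.3],[0,-70,0,0,0,0,-0.3]]]';python3 - <<'E'
from h import *
snap('side','side3.png')
p=load('side')[0];cv2.imwrite('pics/side3c.png',cv2.resize(p[30:230,180:400],None,fx=3,fy=3)[:,:,::-1])
P=cloud('side');m=(P[...,0]>370)&(P[...,0]<510)&(P[...,1]>135)&(P[...,1]<280)&(P[...,2]<15)&(p.min(2)>150);q=P[m];print(len(q),np.nanmean(q,0));A=np.c_[q[:,:2],np.ones(len(q))];print(np.linalg.lstsq(A,q[:,2],rcond=None)[0])
E
python3 go.py 446.5 52 110 -93.5
```

```text
clock: 5.02
eef_pos: [440.9, 157.0, 19.4]
eef_rot: [-1.568, -0.001, -1.57]
wrist_force: [-0.5, -0.1, 0.2]
finger_gap: 25.9
clock: 5.43
eef_pos: [441.9, 157.5, 92.7]
eef_rot: [-1.564, 0.0, -1.57]
wrist_force: [0.5, -0.3, 0.2]
finger_gap: 32.8
928 [442.33116649 208.82821322   4.6065968 ]
[-6.31087046e-03 -1.51878135e-02  1.05697355e+01]
t 5.48 [442.3 157.6  93. ] [-89.5   0.  -89.9] F [0.4 0.7 2. ] gap 32.8
row [105.6, -17.0, 4.2] [-0.5, 3.6, -0.0] dist 107.0
```

View pics/side3c.png

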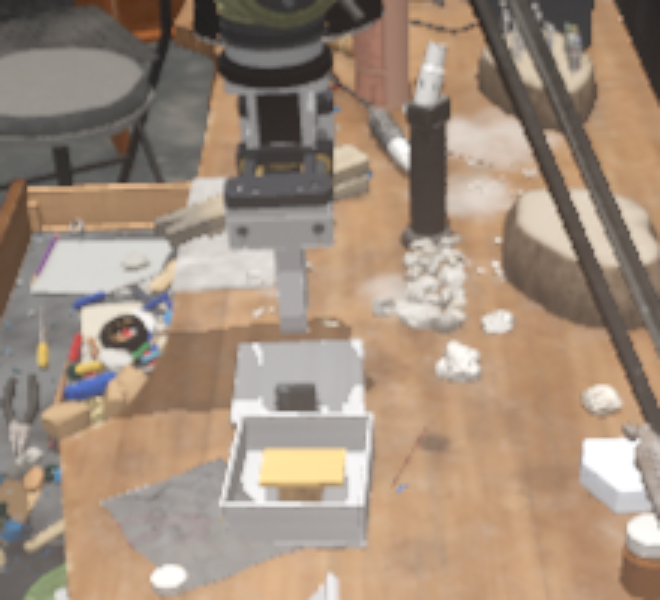

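The lid lies flat on the bench (fitted slope under 1°, height about right), and the tab is free. Next I'll move over the tin.

```bash
python3 -m handwheel '[[[30,-25,2,-0.5,2,0,0.35],[70,-27,4,-0.5,3.6,0,0.35],[105.5,-27,4,-0.5,3.6,0,0.35],[105.5,-27,4,-0.5,3.6,0,0.35],[105.5,-27,4,-0.5,3.6,0,0.35]]]'; python3 -m handwheel '[[[0,0,0,0,0,0,0.35]]]';python3 - <<'E'
from h import *
snap('wrist','wrist3.png')
p=load('wrist')[0];cv2.imwrite('pics/wrist3c.png',cv2.resize(p[110:310,220:420],None,fx=3,fy=3,interpolation=cv2.INTER_CUBIC)[:,:,::-1])
E
python3 go.py 446.5 52 110 -93.5
```

```text
clock: 5.9
eef_pos: [446.0, 50.9, 119.3]
eef_rot: [-1.572, 0.001, -1.636]
wrist_force: [0.5, 0.6, -0.2]
finger_gap: 61.9
clock: 5.98
eef_pos: [445.8, 51.3, 118.6]
eef_rot: [-1.573, 0.001, -1.636]
wrist_force: [0.2, 0.2, 0.3]
finger_gap: 62.9
t 6.03 [445.6  51.5 118.5] [-90.2   0.  -93.7] F [-0.6  0.4  0.2] gap 63.3
row [-0.6, 8.5, 0.8] [0.2, -0.2, -0.0] dist 8.6
```

View pics/wrist3c.png

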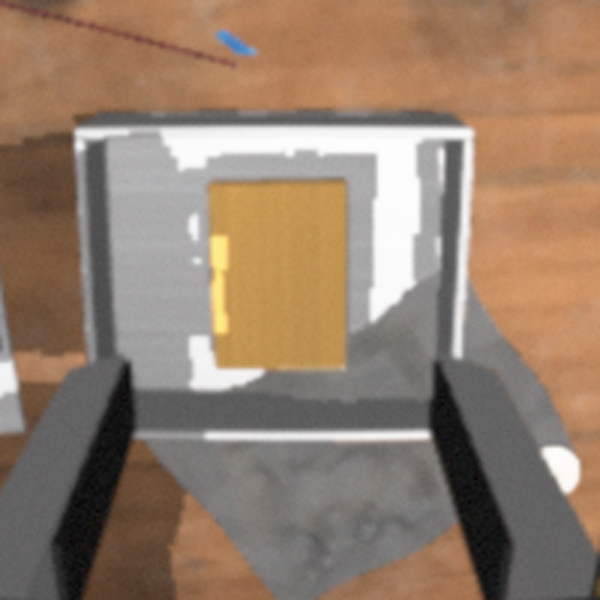

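The crop shows the plate from (210,181) to (347,368). I'll find its contour with a colour mask.

Run:
```python
from h import *
p=load('wrist')[0];h=cv2.cvtColor(p,cv2.COLOR_RGB2HSV)
m=((h[...,0]>14)&(h[...,0]<30)&(h[...,1]>120)).astype(np.uint8);m[:167]=0;m[236:]=0;m[:,:285]=0;m[:,340:]=0
cs,_=cv2.findContours(m,0,2);c=max(cs,key=cv2.contourArea);print(cv2.boundingRect(c))
q=np.array([onz('wrist',u,v,30)[:2] for u,v in c[:,0]],np.float32);print(cv2.minAreaRect(q))
g=lambda u,v,z:onz('wrist',220+(u+.5)/3-.5,110+(v+.5)/3-.5,z)
L=np.array([g(u,v,30)[:2] for u,v in((210,182),(346,180),(347,369),(216,369))]);print(L.round(1),L.mean(0))
T=L-np.roll(L,1,0);print(np.degrees(np.arctan2(T[:,1],T[:,0])),np.linalg.norm(T,axis=1))
L=np.array([g(u,v,36)[:2] for u,v in((77,129),(473,129))]);print(L.round(1))
```

```text
(290, 171, 45, 62)
((448.5381164550781, 52.48503494262695), (38.23233413696289, 56.65402603149414), 87.399169921875)
[[478.3  70. ]
 [476.4  31.2]
 [418.2  33.5]
 [420.7  73.2]] [448.39828342  51.97302082]
[ -3.16954895 -92.84682374 177.75838839  86.30815542] [57.64782806 38.8197085  58.2365946  39.76387796]
[[497.3 105.6]
 [490.1  -4.7]]
```

```bash
python3 go.py 448.5 52.3 20 -92.7
```

```text
t 6.03 [445.6  51.5 118.5] [-90.2   0.  -93.7] F [-0.6  0.4  0.2] gap 63.3
row [-0.9, 98.5, 3.1] [0.2, -1.0, -0.0] dist 98.6
```

```bash
python3 -m handwheel '[[[-0.5,20,2,0.2,1,0,0.35],[-0.9,55,3,0.2,1,0,0.35],[-0.9,70,3,0.2,1,0,0.35],[-0.9,70,3,0.2,1,0,0.35],[-0.9,70,3,0.2,1,0,0.35]]]'; python3 go.py 448.5 52.3 20 -92.7
```

```text
clock: 6.45
eef_pos: [448.2, 53.1, 48.2]
eef_rot: [-1.572, 0.0, -1.651]
wrist_force: [0.4, -0.1, 0.7]
finger_gap: 63.4
t 6.45 [448.2  53.1  48.2] [-90.1   0.  -94.6] F [ 0.4 -0.1  0.7] gap 63.4
row [0.7, 28.2, 0.4] [0.1, -1.9, -0.0] dist 28.2
```

I typed the last yaw turn with the wrong sign (+1 instead of −1). The next row corrects it.

```bash
python3 -m handwheel '[[[0.7,0,0.4,0.1,-1.9,0,0.35],[0.7,14,0.4,0.1,-1.9,0,0.35],[0.7,24,0.4,0.1,-1.9,0,0.35],[0.7,28,0.4,0.1,-1.9,0,0.35],[0.7,28,0.4,0.1,-1.9,0,0.35]]]'; python3 go.py 448.5 52.3 20 -92.7
```

```text
clock: 6.87
eef_pos: [448.3, 52.5, 20.0]
eef_rot: [-1.571, 0.0, -1.618]
wrist_force: [-0.6, 0.1, -0.4]
finger_gap: 63.6
t 6.87 [448.3  52.5  20. ] [-90.    0.  -92.7] F [-0.6  0.1 -0.4] gap 63.6
row [0.2, -0.0, 0.2] [-0.0, -0.0, -0.0] dist 0.3
```

```bash
python3 -m handwheel '[[[0,0,0,0,0,0,-1],[0,0,0,0,0,0,-1],[0,0,0,0,0,0,-1],[0,0,0,0,0,0,-1],[0,0,0,0,0,0,-1]]]' 30;python3 -m handwheel '[[[0,0,0,0,0,0,-1],[0,0,0,0,0,0,-1]]]' 30; python3 -m handwheel '[[[0,-15,0,0,0,0,-1],[0,-40,0,0,0,0,-1],[0,-80,0,0,0,0,-1],[0,-100,0,0,0,0,-1],[0,-100,0,0,0,0,-1]]]' 30
python3 - <<'E'
from h import *
snap('wrist','wrist4.png');snap('side','side4.png')
p=load('wrist')[0];cv2.imwrite('pics/wrist4c.png',cv2.resize(p[110:310,220:420],None,fx=3,fy=3,interpolation=cv2.INTER_CUBIC)[:,:,::-1])
p=load('side')[0];cv2.imwrite('pics/side4c.png',cv2.resize(p[60:260,180:400],None,fx=3,fy=3)[:,:,::-1])
E
```

```text
clock: 7.28
eef_pos: [448.6, 52.5, 20.3]
eef_rot: [-1.57, 0.0, -1.618]
wrist_force: [-1.0, 0.4, 3.5]
finger_gap: 39.5
clock: 7.45
eef_pos: [448.6, 52.5, 20.4]
eef_rot: [-1.57, 0.0, -1.618]
wrist_force: [0.8, 1.1, -0.1]
finger_gap: 39.3
clock: 7.87
eef_pos: [450.3, 52.6, 124.4]
eef_rot: [-1.563, 0.001, -1.618]
wrist_force: [0.8, -0.3, -0.6]
finger_gap: 39.5
```

View pics/wrist4c.png

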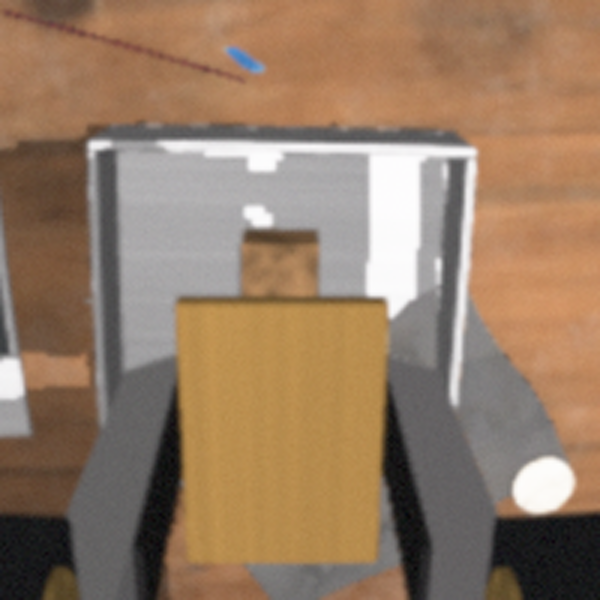

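View pics/side4c.png

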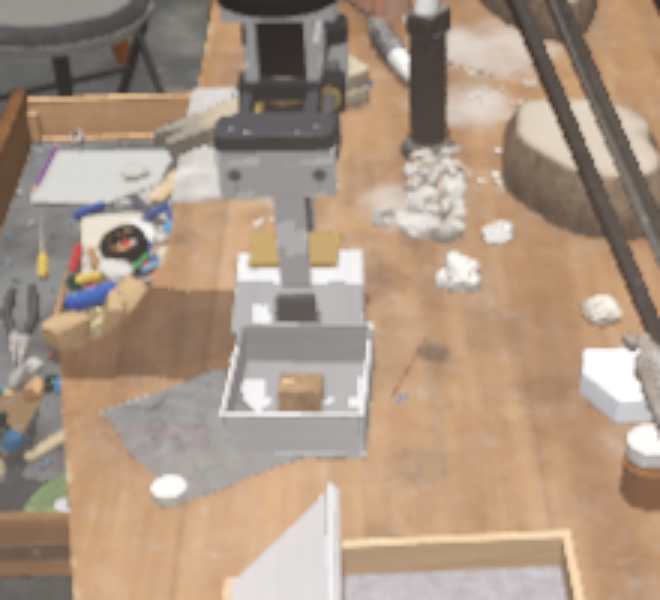

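The plate is held level by its long edges; its corners in the wrist crop are (178,299), (386,299), (377,563) and (190,563). I'll measure where its centre lies relative to the TCP.

```bash
python3 - <<'E'
from h import *
_,_,pos,rot=load('wrist');print(pos,np.degrees(rot))
Rc=R.from_euler('xyz',rot)
g=lambda u,v,z:onz('wrist',220+(u+.5)/3-.5,110+(v+.5)/3-.5,z)
L=np.array([Rc.inv().apply(g(u,v,pos[2]+9.6)-pos) for u,v in((178,299),(386,299),(377,563),(190,563))]);print(L.round(1),L.mean(0))
E
python3 go.py 487 -182.3 150 -89
```

```text
[450.33807789  52.59855858 124.4274142 ] [-8.95730069e+01  5.70947414e-02 -9.27144621e+01]
[[-19.5  -9.4  29. ]
 [ 18.9  -9.4  29. ]
 [ 19.6  -9.8 -29.2]
 [-19.4  -9.8 -29.2]] [-0.07660562 -9.60097289 -0.10437574]
t 7.97 [448.5  52.5 120.4] [-89.9   0.  -92.7] F [-0.   0.3 -2.1] gap 39.4
row [232.7, -29.7, 49.6] [-0.1, -3.7, -0.0] dist 239.8
```

```bash
python3 -m handwheel '[[[40,-12,8,0,-1,0,-1],[80,-14,16,0,-2,0,-1],[120,-14,26,0,-3,0,-1],[160,-14,36,0,-3.7,0,-1],[200,-14,44,0,-3.7,0,-1]]]' 30; python3 go.py 487 -182.3 134 -89
```

```text
clock: 8.38
eef_pos: [482.4, -151.2, 132.5]
eef_rot: [-1.572, 0.001, -1.553]
wrist_force: [-0.2, 0.6, -0.4]
finger_gap: 39.0
t 8.38 [ 482.4 -151.2  132.5] [-90.    0.1 -89. ] F [-0.2  0.6 -0.4] gap 39.0
row [31.2, -1.5, 4.1] [0.0, 0.0, -0.1] dist 31.5
```

```bash
python3 -m handwheel '[[[15,-1.5,2,0,0,0,-1],[31,-1.5,4,0,0,0,-1],[31,-1.5,4,0,0,0,-1],[31,-1.5,4,0,0,0,-1],[31,-1.5,4,0,0,0,-1]]]' 30
python3 - <<'E'
from h import *
snap('wrist','wrist5.png');snap('side','side5.png')
p=load('wrist')[0];cv2.imwrite('pics/wrist5c.png',cv2.resize(p[40:340,170:470],None,fx=2,fy=2,interpolation=cv2.INTER_CUBIC)[:,:,::-1])
p=load('side')[0];cv2.imwrite('pics/side5c.png',cv2.resize(p[150:310,220:400],None,fx=3.5,fy=3.5,interpolation=cv2.INTER_CUBIC)[:,:,::-1])
E
python3 go.py 487.3 -182.3 102.5 -89
```

```text
clock: 8.8
eef_pos: [486.4, -181.2, 132.9]
eef_rot: [-1.573, 0.002, -1.552]
wrist_force: [-0.1, -0.0, -1.5]
finger_gap: 39.3
t 8.9 [ 486.7 -181.1  133.5] [-90.1   0.1 -88.9] F [-0.5  0.1 -1.4] gap 39.6
row [1.3, 31.0, 0.6] [0.1, 0.1, -0.1] dist 31.0
```

View pics/wrist5c.png

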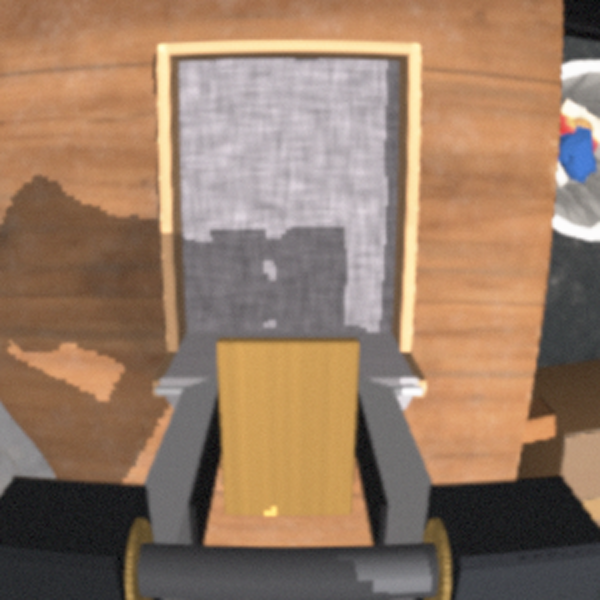

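View pics/side5c.png

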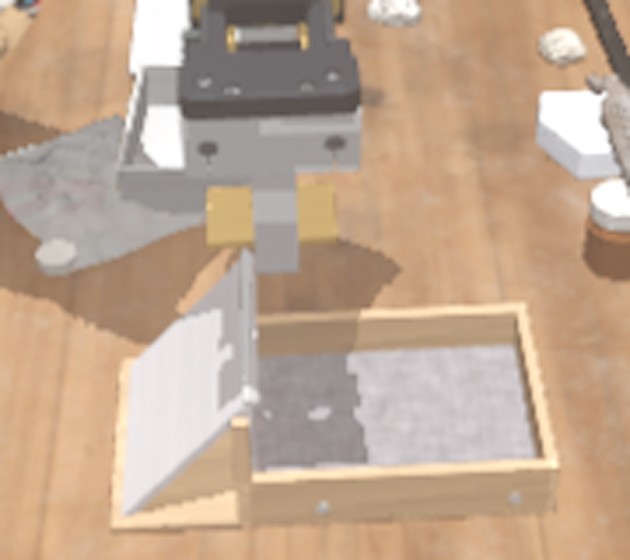

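In the wrist crop the crest's ends show at about (160,386) and (420,388). In the side crop the crest runs (246,252)–(250,397) and the plate spans columns 207–335. I'll work out the plate's offset from the crest in both views.

Run:
```python
from h import *
_,_,pos,rot=load('wrist');print(pos)
g=lambda u,v,z:onz('wrist',170+(u+.5)/2-.5,40+(v+.5)/2-.5,z)
a,b=g(160,386,79),g(420,388,79);print(a,b,(a+b)/2)
f=lambda u,v,z:onz('side',220+(u+.5)/3.5-.5,150+(v+.5)/3.5-.5,z)
a,b=f(247,252,79),f(250,397,79);print('side crest',a,b)
zt=pos[2]+9.6
print('side plate',f(207,187,zt),f(335,187,zt),f(207,246,zt-5),f(335,243,zt-5))
```

```text
[ 486.43028353 -181.21752295  132.87070875]
[ 473.27778231 -130.15045301   79.        ] [ 474.43338121 -234.18892496   79.        ] [ 473.85558176 -182.16968899   79.        ]
side crest [ 472.64788714 -133.06927037   79.        ] [ 474.73408101 -235.38629392   79.        ]
side plate [ 457.57962692 -163.29662463  142.47070875] [ 515.92066157 -166.51514361  142.47070875] [ 458.21372998 -199.9644178   137.47070875] [ 514.71367068 -200.87596298  137.47070875]
```

Both views agree: crest at x ≈ 474, plate centre at ≈ 486.6. I'll lower to TCP z ≈ 102.5, which puts the boss about 25 mm above the crest.

```bash
python3 -m handwheel '[[[0.5,14,0.6,0.1,0.1,0,-1],[1,26,0.6,0.1,0.1,0,-1],[1,31,0.6,0.1,0.1,0,-1],[1,31,0.6,0.1,0.1,0,-1],[1,31,0.6,0.1,0.1,0,-1]]]' 30; python3 -m handwheel '[[[0,0,0,0,0,0,-1],[0,0,0,0,0,0,-1]]]'; python3 go.py 487.3 -182.3 102.5 -89
```

```text
clock: 9.32
eef_pos: [487.4, -181.6, 102.8]
eef_rot: [-1.571, 0.002, -1.553]
wrist_force: [-0.9, -0.2, -0.5]
finger_gap: 39.6
clock: 9.48
eef_pos: [487.8, -181.6, 103.5]
eef_rot: [-1.57, 0.001, -1.552]
wrist_force: [-0.1, 0.3, -0.9]
finger_gap: 39.6
t 9.48 [ 487.8 -181.6  103.5] [-89.9   0.1 -88.9] F [-0.1  0.3 -0.9] gap 39.6
row [0.7, 1.0, -0.5] [-0.1, 0.1, -0.1] dist 1.3
```

```bash
python3 -m handwheel '[[[0,0,0,0,0,0,0.7],[0,0,0,0,0,0,0.7],[0,0,0,0,0,0,0.7],[0,0,0,0,0,0,0.7],[0,0,0,0,0,0,0.7]]]'; python3 -m handwheel '[[[0,0,0,0,0,0,0.7],[0,0,0,0,0,0,0.7],[0,0,0,0,0,0,0.7],[0,-40,0,0,0,0,0.7],[0,-60,0,0,0,0,0.7]]]'
python3 - <<'E'
from h import *
snap('wrist','wrist6.png');snap('side','side6.png')
p=load('wrist')[0];cv2.imwrite('pics/wrist6c.png',cv2.resize(p[40:340,170:470],None,fx=2,fy=2,interpolation=cv2.INTER_CUBIC)[:,:,::-1])
p=load('side')[0];cv2.imwrite('pics/side6c.png',cv2.resize(p[110:310,200:400],None,fx=3,fy=3,interpolation=cv2.INTER_CUBIC)[:,:,::-1])
E
```

```text
clock: 9.9
eef_pos: [487.8, -181.6, 103.6]
eef_rot: [-1.569, 0.001, -1.553]
wrist_force: [0.1, -0.3, 0.0]
finger_gap: 68.8
clock: 10.32
eef_pos: [488.0, -181.8, 165.9]
eef_rot: [-1.569, 0.001, -1.553]
wrist_force: [1.1, -0.6, 1.4]
finger_gap: 79.7
```

View pics/wrist6c.png

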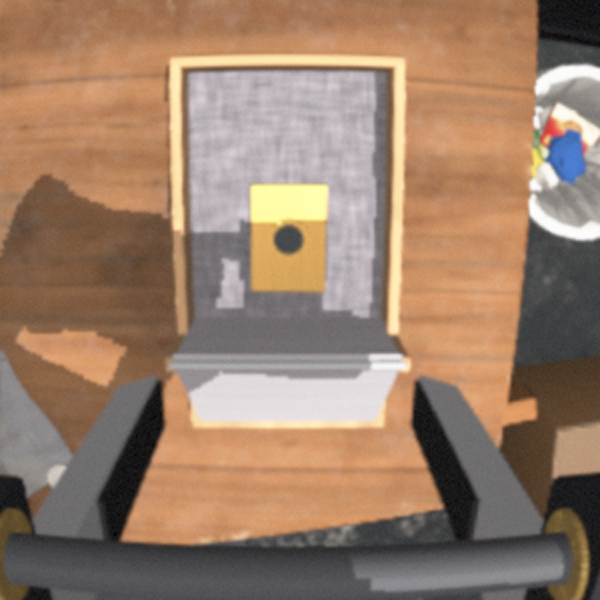

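View pics/side6c.png

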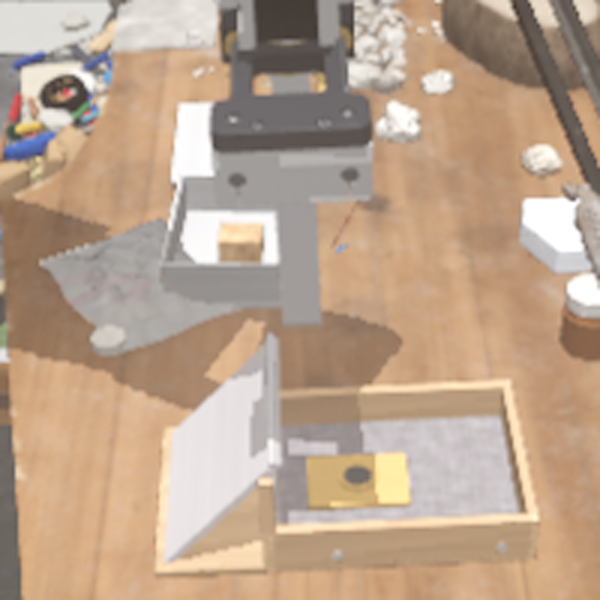

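The plate lies in the tray with its boss showing, at wrist crop (288,240); the plate spans (250–327, 184–292). I'll let it settle, then check position, rest, flatness, the bystanders and the lid.

```bash
python3 -m handwheel '[[[0,0,0,0,0,0,0.7],[0,0,0,0,0,0,0.7],[0,0,0,0,0,0,0.7],[0,0,0,0,0,0,0.7],[0,0,0,0,0,0,0.7]]]'
python3 - <<'E'
from h import *
g=lambda u,v,z:onz('wrist',170+(u+.5)/2-.5,40+(v+.5)/2-.5,z)
L=np.array([g(u,v,13) for u,v in((250,184),(327,184),(326,292),(251,292))]);c=L.mean(0);T=L-np.roll(L,1,0)
print(c,np.linalg.norm(T,axis=1),'tray frame approx',c[:2]-[474.3+69,-181.5])
o=load('side')[0].astype(int)
snap('side','side7.png');p=load('side')[0]
print('tray diff',np.abs(p.astype(int)-o)[220:300,290:380].mean())
P=cloud('side');h=cv2.cvtColor(p,cv2.COLOR_RGB2HSV)
m=((h[...,0]>14)&(h[...,0]<32)&(h[...,1]>120));m[:255]=0;m[283:]=0;m[:,:298]=0;m[:,345:]=0
q=P[m];q=q[np.abs(q[:,2]-np.median(q[:,2]))<8];A=np.c_[q[:,:2],np.ones(len(q))];print(len(q),'plate z',np.median(q[:,2]),'slope',np.linalg.lstsq(A-A.mean(0)*[1,1,0],q[:,2],rcond=None)[0])
m=(P[...,0]>375)&(P[...,0]<505)&(P[...,1]>140)&(P[...,1]<275)&(P[...,2]<15)&(p.min(2)>170);q=P[m];print('lid',len(q),np.median(q,0))
z=cv2.imread('pics/side0.png')[:,:,::-1].astype(int)
print('jar/disc diff',np.abs(z-p)[200:230,388:406].mean(),np.abs(z-p)[215:230,229:244].mean())
snap('scene','scene7.png')
E
```

```text
clock: 10.83
eef_pos: [488.8, -182.2, 166.3]
eef_rot: [-1.565, -0.001, -1.553]
wrist_force: [-0.5, -0.7, -0.3]
finger_gap: 79.6
[ 519.07533558 -181.41306072   13.        ] [58.22198134 40.18459873 58.22618842 40.52919421] tray frame approx [-24.22466442   0.08693928]
tray diff 0.6087037037037037
0 plate z nan slope [0. 0. 0.]
lid 290 [403.93278847 202.89211802   4.81497197]
jar/disc diff 5.315432098765432 28.708148148148148
  return _methods._mean(a, axis=axis, dtype=dtype,
  ret = ret.dtype.type(ret / rcount)
<stdin>:10: RuntimeWarning: Mean of empty slice.
  ret = um.true_divide(
```

View pics/scene7.png

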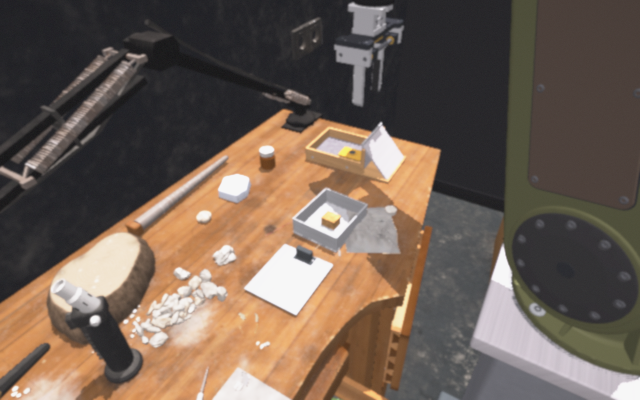

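Seen at z = 13, the plate measures 58.2 × 40.3 mm, so it is flat, and it is at rest and centred about 24 mm short of the tray's middle. The disc is still at side pixel (236,223) and only shaded by the arm. The jar is unchanged and the lid lies flat, tab up. Handing in.

Run:
```python
from h import *
print(order.sign_off())
```

```text
the job is handed in; nothing more can be done
None
```

The plate flipped and lies flat in the catch tray, boss up, and the job was handed in at about 11 s of the 48 s allowed.

**What I did:** I pinched the lid's tab and tipped the lid about 12° on its far edge. Then I laid it top side up on the bench about 150 mm left of the tin. I gripped the plate by its long edges and let it go level, with its centre about 13 mm past the crest and its boss about 26 mm above it.

**Last checks:**
- **Plate:** it was at rest, about 24 mm from the tray's middle along x and 0 mm across. Its outline measured 58.2 × 40.3 mm at floor height, which fits it lying flat.
- **Lid:** it lies flat with the tab up. The fitted slope was under 1° just after I let it go.
- **Jar and disc:** both are still at their first pixel positions.

**Checks that failed or disagreed:**
- **Depth check:** the colour mask for checking the plate's tilt by depth found no points, so its flatness rests on the outline size and the pictures.
- **Disc picture difference:** it was high (29, against 5 for the jar). I put this down to the arm's shadow, since the disc had not shifted.
- **Turn typed wrongly:** I gave one small yaw turn the wrong sign above the tin and corrected it before gripping the plate.

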